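Lift the boiled eggs out of the egg cooker and hold them to drain

TASK

The eggs are done: raise the egg cooker's clear lid until it stands straight up and leave it so (the hinge is stiff and stays where it is put; leaned further back the lid would drip on the worktop behind). Then lift the egg rack out, level and with all three eggs in their cups, until its feet are 5 to 10 cm above the cooker's rim, and hold it there, still and level over the middle of the cooker, to drain; the program finishes while holding it. Leave the salt shaker, spice jar, teaspoon and biscuit bar where they are.

Things in the scene. Friction and masses are not known exactly. Their poses are not given: they have to be found in the camera images.
- egg_cooker: round egg cooker, fixed to the worktop, teal body with a steel band, 129 mm in diameter, rim 72 mm high, inside diameter 122 mm, steel heating plate inside 46 mm above the worktop, black switch on its front. Origin: centre of its underside on the worktop; z up; its front (switch, lid handle) looks along its own -x, the hinge is at the back, +x.
- cooker_rim (a point): centre of the base's mouth, on the axis at the height of the rim, 72 mm above the worktop
- lid (a joint): lid angle in rad: 0 closed, about 1.57 standing straight up, 2.1 leaning fully back. The hinge is stiff: the lid stays at any angle it is left at, and takes about 3 to 4 N at the front handle to move. The lid is a clear dome with a teal rim, 131 mm in diameter and 89 mm high (top 161 mm above the worktop when shut), flattening towards the top: radius 59 mm at 40 mm above its rim, 45 mm at 75 mm. It starts shut or a few degrees ajar.
- lid_hinge (a point): middle of the lid's hinge axis, at the cooker's back: 70 mm behind its centre (+x of the cooker), 72 mm above the worktop. The axis runs along the cooker's y; opening lifts the front. The point's frame turns with the lid (same as the cooker's when shut).
- lid_handle (a point): grasp point of the lid's black front handle: a bar 14 mm wide (along the cooker's y) and 16 mm thick, standing out 43 mm in front of the dome's rim; the point lies 164 mm in front of the hinge axis (in the lid's own -x) and 9 mm above the lid's rim plane, 14 mm from the bar's free end. Nothing stands beside or under it for 60 mm; the cooker's wall begins 30 mm behind the point.
- egg_rack: loose cream egg rack, 0.12 kg without eggs: a ring 114 mm in diameter on three short feet, with three conical cups holding an egg each, and a tall central handle. It stands on the heating plate inside the cooker with 4 mm play all round. Origin: centre between the undersides of its feet (46 mm above the worktop at the start); z up along the handle. It can be turned a little in the cooker.
- rack_handle (a point): grasp point of the rack's upright black handle, on the rack's axis 89 mm above its feet: a flat grip 14 mm thick along the rack's own y, 32 mm wide along its x, from 65 to 102 mm above the feet (13 mm above this point). The eggs' tops reach 62 mm above the feet.
- egg_1: brown egg, 42 mm in diameter, 56 mm tall, about 58 g, loose in its cup, 33 mm from the rack's axis along the rack's +x. Origin: its lower tip; z up through the egg.
- egg_2: light brown egg of the same size, 33 mm from the axis, 120 degrees from egg_1 anticlockwise seen from above; origin and axes as egg_1
- egg_3: darker brown egg of the same size, 240 degrees from egg_1 anticlockwise; origin and axes as egg_1
- cup_1 (a point): point of the rack where the lower tip of egg_1 rests, 6 mm above the rack's feet
- cup_2 (a point): the same for egg_2
- cup_3 (a point): the same for egg_3
- salt_shaker: bystander: salt shaker, 44 mm in diameter, 90 mm tall; origin under its centre
- spice_jar: bystander: glass spice jar with a green cap, 46 mm in diameter, 106 mm tall; origin under its centre
- teaspoon: bystander: steel teaspoon lying flat, 137 x 28 x 13 mm; origin under its centre, long along its x
- biscuit_bar: bystander: wrapped biscuit bar in a brown packet with orange ends, lying flat, 68 x 185 x 14 mm; origin under its centre, long along its y

How it is judged:
By the outcome, as a careful person would: the job done as asked, in the order asked, and still so for the second after the job is handed in, while the arm keeps its last pose, push and grip.
It also fails if it takes over 54 s, if anything falls off the work surface, if the arm or the gripper's body presses on something with over 40 N, if the wrist force passes 120 N, or if a joint passes its speed limit or range.

ROBOT

A 6-joint arm with a two-finger parallel gripper is mounted at the origin on a cart in front of the work surface, level with it; the furniture and walls round the work are solid. World frame = base frame: x ahead of the robot, y to its left, z up, the work surface at z = 0. Lengths are in m, angles in rad, forces in N, time in s.
With the tool pointing down it reaches from about 0.225 to 0.875 m from the base axis. Payload 3.4 kg.
Tool frame: the origin (TCP) lies on the centre line of the jaws, within the pads' length; the fingertips stand 17 mm ahead of it and the grasp point (between the pads) lies 2 mm behind it (nose_length is the distance from the TCP to the fingertips, in m); z points along the fingers, y is the line along which they close (so a half turn about z gives the same grasp; the last joint's range is limited). The gripper opens to 85 mm and grips with 20 to 120 N. Pads are 22 mm wide; open, the fingers measure 114 mm over their backs; the gripper's body (76 mm by 85 mm) begins 54 mm behind the grasp point. The pads swing forward as they close: fully open they stand 13 mm farther back than shut.
Start: joints at [-1.402, 0.276, 1.505, -0, 1.361, -0.121], TCP at [0.164, -0.551, 0.248] pointing down, gripper open.
Joint ranges: [-2.89, 2.89], [-0.75, 2.08], [0.22, 2.7], [-1.18, 4.32], [0.11, 2.71], [-2.7, 2.7]. Speed limits (rad/s): [2.57, 2.57, 3.14, 3.14, 3.14, 3.14].

INTERFACE

Orientations are given as a unit quaternion [w, x, y, z].
In Python, from rig import get_state, get_image, sign_off, find_in, place_of, nose_length gives the robot as it stands.
- The arm moves only by the tool apply_moves, never from a script. Its argument "deltas" is one flat list of numbers, 5 for each row, row after row: the finger opening in mm, from 0 to 85.4, then the shift along the tool's x, y, z in mm, then the turn about the tool's z in degrees. A call has 1 to 12 rows; each row is the pose to reach, as a shift and turn from the pose commanded when the call began, along the tool's axes at that moment; what a row does not reach only later rows make up. A row lasts 1/12 s, in which the tool goes at most 41.7 mm and 7.16 degrees, less where a joint would pass 70% of its speed; a pose out of reach is approached as far as the arm can. A call with a gripper value outside its range is refused whole. The fingers move at their own pace and stop on an object; "squeeze" is the grip in N (left out, the last holds). Time passes only in rows, so rows that repeat a pose let the fingers close. It gives the time, the measured TCP pose, the force, the opening and the grip force at its end, in the units of the state.
- get_state(): the state, without advancing time (a new reading comes with each control period).
- get_image(name): name is "scene" or "top" or "wrist"; returns a dict with "frame" (420x560x3 uint8, red, green, blue), "K" (3x3 intrinsics, pixels), "k1" (the pictures are not rectified: a ray, as slopes to the right and down, at radius r is drawn at 1 + k1 r^2 times it, then the intrinsics apply), "position" and "orientation" of the camera in the world. Camera axes: x right, y down, z forward; pixel columns grow to the right and rows downward; lengths in m; the calibration is good to about 2 mm. A picture is of the moment at which its call begins. There is no depth.
- sign_off(): hands the job in; it is judged then, once.
Trained networks look in a picture, given as the dict that the camera call returned (one of the last four; its "shot" number tells which), for a name from the list of things; names that differ only in an ending like _2 or _b are one class to them, and where a whole thing is asked for, a point or a joint stands for the part that bears it (a point fixed in the world has none). Each returns a list of dicts, best first, with "score" (0 to 1); they miss things now and then, are a little off and sometimes report something else, mostly with a low value. They report only what shows in the picture. A call takes as long as a camera call.
- find_in(query, picture): "point" ([column, row] in pixels, amid what is visible of it).
- place_of(query, picture): "point" ([column, row] in pixels: a listed point, or the origin of a listed thing).
The state is a dict: "clock": time; "qpos": joint angles; "qd": joint speeds; "effort": joint torques, N m; "position": TCP position; "ee_rot": TCP orientation; "contact_force": force on the tool from outside, world axes, zero at the start; "moment": the same for the moment, N m; "width": finger opening in m; "gripper_force": force on a finger pad.
Only numpy, scipy, OpenCV 4.12 (cv2) and the standard library are available. Lean on these libraries where they do the work, as an engineer would, in place of code of your own. Each camera call takes 0.05 s, during which the arm holds its last target. There are 200 camera calls.

## Working session

There is one attempt and no reset: what is moved stays moved. The work goes in short steps, Python scripts to look and compute and a tool call to move; the robot and the scene stay as the last step left them, time stands still between calls to the robot, and variables do not carry over. Pictures are saved under pics/ and viewed, at most 13 in all, crops included, and the job is handed in when it is done.

Besides the shell and the picture viewer there is one more tool, called by a JSON object that holds its "name" and its "arguments", one argument or row to a line. apply_moves: Moves the arm, as the interface text tells. Its arguments: {"type":"object","properties":{"deltas":{"type":"array"},"squeeze":{"type":"number"}},"required":["deltas"]}

```bash
mkdir -p pics; ls; cat > h.py <<'E'
import numpy as np, cv2
from scipy.spatial.transform import Rotation as R
from rig import *
def rot(q): return R.from_quat([q[1],q[2],q[3],q[0]]).as_matrix()
def ray(im,p):
    K=np.array(im["K"]); d=np.array([im["k1"],0,0,0,0],float)
    u=cv2.undistortPoints(np.array([[p]],float),K,d)[0,0]
    v=rot(im["orientation"])@np.array([u[0],u[1],1]); return np.array(im["position"]),v/np.linalg.norm(v)
def atz(im,p,z):
    o,v=ray(im,p); return o+v*(z-o[2])/v[2]
def proj(im,X):
    K=np.array(im["K"]); M=rot(im["orientation"]); c=M.T@(np.array(X)-np.array(im["position"]))
    u=c[:2]/c[2]; return (K@np.append(u*(1+im["k1"]*(u@u)),1))[:2]
def tri(rs):
    A=0;b=0
    for o,v in rs:
        P=np.eye(3)-np.outer(v,v); A=A+P; b=b+P@o
    return np.linalg.solve(A,b)
E
cat > a.py <<'E'
from h import *
ims={n:get_image(n) for n in("scene","top","wrist")}
for n,i in ims.items(): print(n,np.round(i["position"],3),np.round(rot(i["orientation"])[:,2],2))
cv2.imwrite("pics/a.png",cv2.cvtColor(np.hstack([cv2.resize(ims[n]["frame"],(400,300)) for n in("scene","top")]),cv2.COLOR_RGB2BGR))
cv2.imwrite("pics/top.png",cv2.cvtColor(ims["top"]["frame"],cv2.COLOR_RGB2BGR))
cv2.imwrite("pics/scene.png",cv2.cvtColor(ims["scene"]["frame"],cv2.COLOR_RGB2BGR))
for q in("egg_cooker","cooker_rim","lid_hinge","lid_handle","rack_handle","egg_1","salt_shaker","spice_jar","teaspoon","biscuit_bar"):
    r=[]
    for n,i in ims.items():
        o=place_of(q,i)
        if o and o[0]["score"]>.2:
            r.append(ray(i,o[0]["point"])); print(q,n,np.round(o[0]["point"],1),round(o[0]["score"],2),"z0:",np.round(atz(i,o[0]["point"],0),3)[:2])
    if len(r)>1: print("   tri",np.round(tri(r),4))
E
python3 a.py
```

```text
pics
scene [-0.155  0.781  0.814] [ 0.53 -0.66 -0.54]
top [ 0.45  -0.1    1.019] [ 0.1   0.02 -1.  ]
wrist [ 0.243 -0.527  0.374] [-0.31 -0.09 -0.95]
egg_cooker scene [277.3 245.1] 0.68 z0: [ 0.533 -0.039]
egg_cooker top [267.8 212. ] 0.62 z0: [ 0.537 -0.052]
   tri [ 0.5399 -0.0505 -0.0101]
cooker_rim scene [279.3 220.5] 0.88 z0: [ 0.601 -0.13 ]
cooker_rim top [254.7 250.4] 0.66 z0: [ 0.441 -0.02 ]
   tri [ 0.4647 -0.0112  0.1208]
lid_hinge top [274.4 181.4] 0.72 z0: [ 0.615 -0.069]
lid_handle scene [300.2 231.1] 0.87 z0: [ 0.525 -0.126]
lid_handle top [254.7 245.8] 0.77 z0: [ 0.452 -0.02 ]
   tri [ 0.4514 -0.0271  0.0886]
salt_shaker scene [208.3 264.2] 0.59 z0: [0.617 0.129]
salt_shaker top [195.4 183.8] 0.85 z0: [0.61  0.133]
   tri [0.61   0.133  0.0055]
spice_jar scene [236.9 282.5] 0.71 z0: [0.515 0.134]
spice_jar top [198.1 215.4] 0.81 z0: [0.529 0.124]
   tri [ 0.5273  0.1255 -0.0123]
teaspoon scene [324.1 223.7] 0.48 z0: [ 0.495 -0.195]
teaspoon top [327.3 226.8] 0.81 z0: [ 0.5   -0.202]
   tri [ 0.5    -0.2028 -0.0066]
biscuit_bar scene [369.  199.5] 0.75 z0: [ 0.463 -0.382]
biscuit_bar top [400.4 245.5] 0.97 z0: [ 0.453 -0.384]
   tri [ 0.4569 -0.3804  0.0033]
```

View pics/top.png

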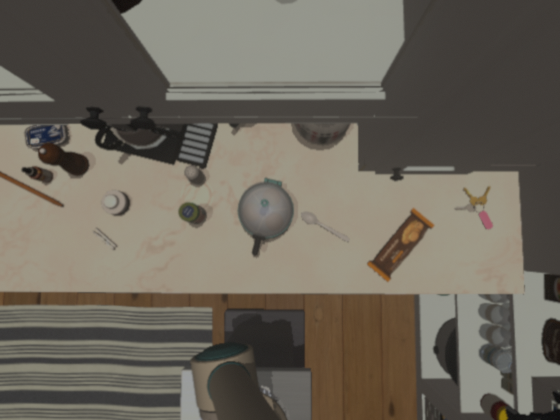

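View pics/scene.png

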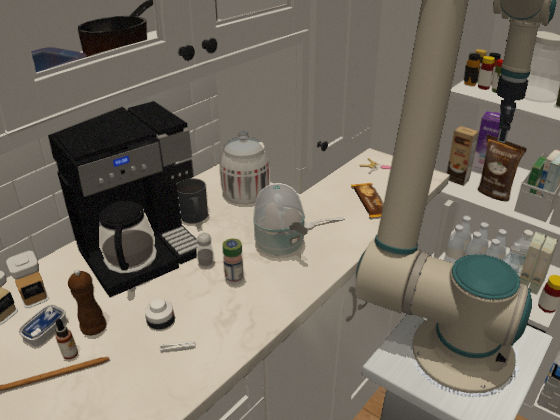

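The top view shows the cooker centred near pixel (265,211), its handle at (256,246) and its hinge at (274,181). The salt shaker and spice jar stand to its left (193,175 and 191,213), and the spoon and biscuit bar to its right. The scene view shows wall cabinets behind and above. Next I'll work out the cooker's pose and how much clearance the cabinets leave.

```bash
cat > b.py <<'E'
from h import *
t=get_image("top"); s=get_image("scene")
for a,b in(((322,145),(396,174)),((187,52),(94,118)),((209,45),(142,118))): print("knob",np.round(tri([ray(s,a),ray(t,b)]),3))
C=atz(t,[267.8,212],0);H=atz(t,[274.4,181.4],.072);
Hd=atz(t,[254.7,245.8],.085)
print(C,H,Hd,np.degrees(np.arctan2(*(H-Hd)[[1,0]])),np.linalg.norm((H-Hd)[:2]))
st=get_state(); print(st["position"],np.round(rot(st["ee_rot"]),3),st["width"],nose_length() if callable(nose_length) else nose_length)
E
python3 b.py
```

```text
knob [ 0.607 -0.336  0.153]
knob [0.608 0.139 0.536]
knob [0.608 0.079 0.535]
[ 0.53722757 -0.05229295  0.        ] [ 0.60369966 -0.07097675  0.072     ] [ 0.45192774 -0.02644673  0.085     ] -16.351737594925766 0.15816964824931462
[ 0.16428853 -0.55105719  0.24833885] [[ 0.958  0.286 -0.   ]
 [ 0.286 -0.958 -0.   ]
 [-0.     0.    -1.   ]] 0.08526420504957083 0.017
```

```bash
cat > c.py <<'E'
from h import *
s=get_image("scene")
f=cv2.cvtColor(s["frame"],cv2.COLOR_RGB2BGR)[0:220,0:400]
cv2.imwrite("pics/c.png",cv2.resize(f,(800,440),interpolation=cv2.INTER_CUBIC))
def atx(p,x):
    o,v=ray(s,p); return o+v*(x-o[0])/v[0]
for p in((60,118),(150,92),(200,76),(250,60),(300,43),(60,138)):print(p,np.round(atx(p,.625),3))
E
python3 c.py
```

```text
(60, 118) [0.625 0.414 0.488]
(150, 92) [0.625 0.223 0.475]
(200, 76) [0.625 0.094 0.471]
(250, 60) [ 0.625 -0.06   0.467]
(300, 43) [ 0.625 -0.246  0.467]
(60, 138) [0.625 0.422 0.454]
```

View pics/c.png

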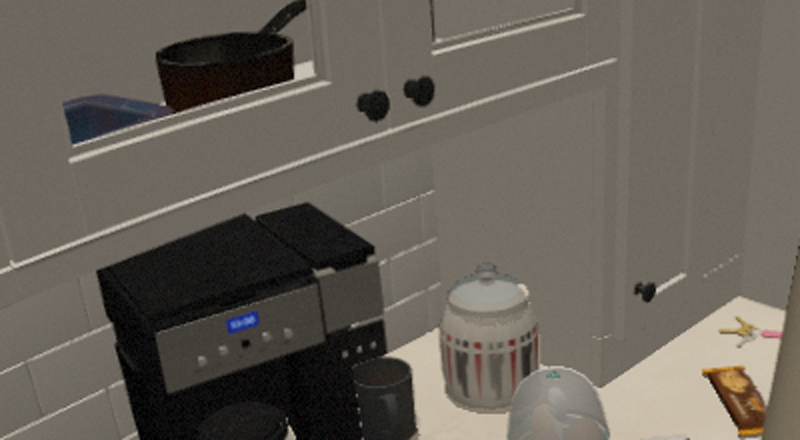

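The crop shows the cabinet's lower edge at about z = 0.47–0.49 m and x ≥ 0.63 m. With the tool pointing down, the wrist would be too close to it at full lid height. So I'll grip the handle and lift to about 65°, then push the lid the rest of the way with the outer finger, keeping the tool axis forward of the cabinet. First I go above the handle.

{"name": "apply_moves", "arguments": {
  "deltas": [60,35,-35,0,5,60,70,-70,0,10,60,105,-105,0,15,60,135,-135,0,20,60,165,-165,0,25,60,195,-195,0,30,60,225,-225,0,33,60,255,-255,0,33,60,285,-285,0,33,60,315,-315,0,33,60,335,-335,0,33,60,345,-345,0,33]
}}

```text
clock: 2.8
position: [0.3972, -0.1188, 0.2487]
ee_rot: [-0.0, 0.99, -0.142, 0.001]
contact_force: [0.1, -0.5, 0.2]
width: 0.0596
gripper_force: 0.0
```

{"name": "apply_moves", "arguments": {
  "deltas": [60,5,-30,0,0,60,8,-60,0,0,60,10,-85,0,0,60,10,-97,0,0,60,10,-97,0,0]
}}

```text
clock: 3.22
position: [0.4339, -0.0293, 0.2484]
ee_rot: [-0.001, 0.99, -0.141, 0.0]
contact_force: [-1.2, -0.2, 0.1]
width: 0.0602
gripper_force: 0.0
```

```bash
cat > d.py <<'E'
from h import *
import sys
st=get_state(); M=rot(st["ee_rot"]); print(np.round(st["position"],4),"yaw",np.degrees(np.arctan2(M[1,0],M[0,0])), np.round(st["qpos"],3))
ims={n:get_image(n) for n in("scene","top","wrist")}
for n,i in ims.items(): cv2.imwrite(f"pics/{sys.argv[1]}_{n}.png",cv2.cvtColor(i["frame"],cv2.COLOR_RGB2BGR))
for q in sys.argv[2:]:
    r=[]
    for n,i in ims.items():
        o=place_of(q,i)
        if o and o[0]["score"]>.2:
            r.append(ray(i,o[0]["point"])); print(q,n,np.round(o[0]["point"],1),round(o[0]["score"],2),"z.081:",np.round(atz(i,o[0]["point"],.081),4)[:2],"z.07:",np.round(atz(i,o[0]["point"],.072),4)[:2])
    if len(r)>1: print("   tri",np.round(tri(r),4))
E
python3 d.py e lid_handle lid_hinge egg_cooker cooker_rim
```

```text
[ 0.4339 -0.0293  0.2484] yaw -16.185657574324093 [-2.290e-01  6.200e-02  1.776e+00  1.000e-03  1.303e+00  1.624e+00]
lid_handle scene [301.9 229.1] 0.74 z.081: [ 0.4591 -0.0451] z.07: [ 0.4666 -0.0552]
lid_handle wrist [277.4 185.7] 0.58 z.081: [ 0.4401 -0.0268] z.07: [ 0.4379 -0.0259]
   tri [ 0.4449 -0.0277  0.0972]
lid_hinge top [273.1 184.1] 0.93 z.081: [ 0.5958 -0.0682] z.07: [ 0.5972 -0.0679]
egg_cooker scene [279.4 243. ] 0.86 z.081: [0.4662 0.033 ] z.07: [0.4739 0.0238]
egg_cooker top [265.9 211.5] 0.65 z.081: [ 0.5314 -0.0517] z.07: [ 0.5322 -0.0512]
   tri [ 5.368e-01 -4.870e-02 -1.000e-04]
cooker_rim scene [277.5 220.6] 0.74 z.081: [ 0.5291 -0.036 ] z.07: [ 0.5375 -0.046 ]
```

View pics/e_wrist.png

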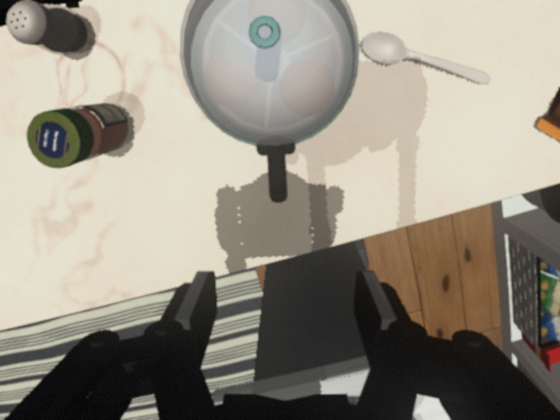

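The wrist view shows the clear lid with the black handle bar running from pixel (275,150) to its free end at (279,201). It sits in line between the open fingers, about 4° off the tool axis.

```bash
cat > e.py <<'E'
from h import *
w=get_image("wrist"); st=get_state()
for z in(.085,.095):
    a=atz(w,(275.5,152),z);b=atz(w,(278.7,201),z);l=atz(w,(183,62),.075);r=atz(w,(357,62),.075)
    print(z,a,b,np.degrees(np.arctan2(*(a-b)[[1,0]])),np.linalg.norm(a-b),"mid",(l+r)/2,np.linalg.norm(l-r))
    p=atz(w,(277.5,186),z); M=rot(st["ee_rot"]); print(p,"tool delta mm",1000*M.T@(p-st["position"]))
E
python3 e.py
```

```text
0.085 [ 0.46822254 -0.03374483  0.085     ] [ 0.42840329 -0.02445451  0.085     ] -13.132883649654882 0.040888656213929675 mid [ 0.53590337 -0.04923826  0.075     ] 0.1353274950894843
[ 0.44098905 -0.0272077   0.085     ] tool delta mm [  6.06470278  -6.48010639 163.3041727 ]
0.095 [ 0.46974189 -0.03447736  0.095     ] [ 0.43129896 -0.02550815  0.095     ] -13.132883649654875 0.039475379535068876 mid [ 0.53590337 -0.04923826  0.075     ] 0.1353274950894843
[ 0.4434497  -0.02816618  0.095     ] tool delta mm [  8.69689177  -6.2547881  153.30445664]
```

{"name": "apply_moves", "arguments": {
  "deltas": [60,5,-6,30,-3,60,5,-6,65,-3,60,5,-6,100,-3,60,5,-6,130,-3,60,5,-6,148,-3,60,5,-6,156,-3,60,5,-6,156,-3,40,5,-6,156,-3,20,5,-6,156,-3,5,5,-6,156,-3,5,5,-6,156,-3,5,5,-6,156,-3],
  "squeeze": 25
}}

```text
clock: 5.02
position: [0.4407, -0.0278, 0.0934]
ee_rot: [0.001, 0.993, -0.116, 0.001]
contact_force: [-0.9, -1.6, 2.9]
width: 0.0139
gripper_force: 30.2
```

```bash
python3 d.py f lid_handle; python3 -c "
from h import *
s=get_state();print(s['width'],s['gripper_force'],s['contact_force'])
a=cv2.imread('pics/f_wrist.png');b=cv2.imread('pics/f_scene.png')[130:290,180:400]
cv2.imwrite('pics/f.png',np.hstack([cv2.resize(a,(400,300)),cv2.resize(b,(400,300))]))"
```

```text
[ 0.4407 -0.0278  0.0934] yaw -13.371226496656664 [-2.200e-01  2.290e-01  2.013e+00 -1.000e-03  8.970e-01  1.585e+00]
lid_handle scene [302.3 232.3] 0.6 z.081: [ 0.4502 -0.035 ] z.07: [ 0.4577 -0.0451]
lid_handle wrist [284.5 298.2] 0.57 z.081: [ 0.4362 -0.0264] z.07: [ 0.4307 -0.025 ]
   tri [ 0.4425 -0.0267  0.0897]
0.013310957811068452 30.23508131504059 [ 1.91877514 -3.27225462  3.3063008 ]
```

View pics/f.png

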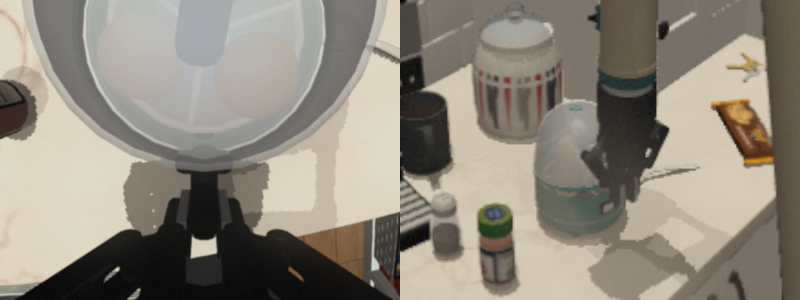

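The handle is gripped between the pads, with a width of 13.9 mm. I'll lift along the arc in steps.

{"name": "apply_moves", "arguments": {
  "deltas": [5,0.5,0,-5.5,0,5,1.5,0,-11,0,5,3,0,-18,0,5,4.5,0,-25,0,5,7,0,-32.5,0,5,9,0,-39.5,0,5,12,0,-46,0,5,14.5,0,-53,0,5,18,0,-59.5,0,5,21.5,0,-66,0,5,25.5,0,-72,0,5,29.5,0,-78,0],
  "squeeze": 25
}}

```text
clock: 6.32
position: [0.4679, -0.0343, 0.1693]
ee_rot: [0.0, 0.993, -0.117, -0.001]
contact_force: [3.3, -4.5, -8.5]
width: 0.0136
gripper_force: 25.9
```

```bash
python3 d.py g lid_handle; python3 -c "
from h import *
s=get_state();print(s['width'],s['gripper_force'],s['contact_force'])"
```

```text
[ 0.4679 -0.0343  0.1693] yaw -13.393041146460211 [-2.210e-01  1.810e-01  1.845e+00 -1.000e-03  1.118e+00  1.584e+00]
lid_handle scene [295.3 199.9] 0.96 z.081: [ 0.5541 -0.1407] z.07: [ 0.5628 -0.152 ]
lid_handle wrist [286.2 293.2] 0.81 z.081: [ 0.4205 -0.0236] z.07: [ 0.4151 -0.0224]
   tri [ 0.4717 -0.0348  0.1659]
0.01333783027143426 26.831843554973602 [ 2.57434121 -4.98430571 -2.35693988]
```

{"name": "apply_moves", "arguments": {
  "deltas": [5,4.5,0,-6,0,5,9,0,-11.5,0,5,14,0,-17,0,5,19,0,-22.5,0,5,24,0,-27.5,0,5,29.5,0,-32.5,0,5,35.5,0,-37,0,5,41,0,-41,0,5,47.5,0,-45.5,0,5,53.5,0,-49,0,5,60,0,-52.5,0,5,66.5,0,-56,0],
  "squeeze": 25
}}

```text
clock: 7.62
position: [0.5314, -0.0495, 0.226]
ee_rot: [0.0, 0.993, -0.117, -0.003]
contact_force: [-2.4, -5.2, -6.1]
width: 0.0135
gripper_force: 24.4
```

```bash
python3 d.py g2 lid_handle lid_hinge; python3 -c "
from h import *
s=get_state();print(s['width'],s['gripper_force'],s['contact_force'])"
```

```text
[ 0.5314 -0.0495  0.226 ] yaw -13.391441077712841 [-2.230e-01  2.310e-01  1.625e+00 -1.000e-03  1.291e+00  1.582e+00]
lid_handle scene [281.1 171.5] 0.91 z.081: [ 0.6821 -0.2376] z.07: [ 0.6923 -0.2501]
lid_handle wrist [283.8 294.5] 0.66 z.081: [ 0.4504 -0.0289] z.07: [ 0.445  -0.0276]
   tri [ 0.5295 -0.0497  0.215 ]
lid_hinge scene [264.8 210.2] 0.91 z.081: [ 0.5849 -0.052 ] z.07: [ 0.594  -0.0622]
0.01344812365947017 24.940868318080902 [ 0.03191219 -4.5816078  -3.32347938]
```

View pics/g2_scene.png

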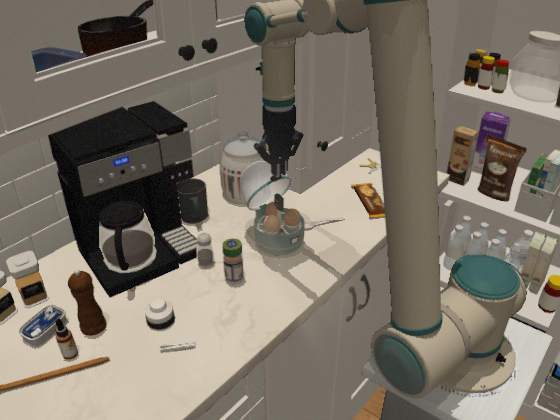

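The scene view shows the lid at about 60° with the handle at (281,171), the rack and eggs visible, and the wrist near but clear of the cabinet. I'll lift a few degrees more, release, back off and turn the open gripper so that one finger points at the lid.

{"name": "apply_moves", "arguments": {
  "deltas": [5,7,0,-3.5,0,5,13,0,-6,0,5,13,0,-6,0,30,13,0,-6,0,60,13,0,-6,0,60,13,0,-6,0,60,-5,0,-6,0,60,-35,0,-6,0,70,-65,0,-6,0,85,-90,0,-6,-7,85,-90,0,-2,-14,85,-90,0,2,-21]
}}

```text
clock: 9.07
position: [0.4447, -0.0276, 0.2254]
ee_rot: [-0.0, 0.998, 0.069, 0.002]
contact_force: [0.9, 0.1, -0.0]
width: 0.085
gripper_force: 0.0
```

{"name": "apply_moves", "arguments": {
  "deltas": [85,0,0,3,-7,85,0,0,6,-14,85,0,0,9,-21,85,0,0,12,-28,85,0,0,15,-35,85,0,0,18,-42,85,0,0,20,-49,85,0,0,20,-56,85,0,0,20,-63,85,0,0,20,-69,85,0,0,20,-69,85,0,0,20,-69]
}}

```text
clock: 10.07
position: [0.446, -0.0282, 0.2049]
ee_rot: [0.0, 0.786, 0.619, 0.001]
contact_force: [-0.1, 0.1, 0.2]
width: 0.0855
gripper_force: 0.0
```

```bash
python3 d.py k lid_handle lid_hinge rack_handle egg_1; python3 -c "
from h import *
s=get_state();print(s['width'],s['gripper_force'],s['contact_force'])
b=cv2.imread('pics/k_scene.png')[110:260,180:400];a=cv2.imread('pics/k_top.png')[140:270,180:371]
cv2.imwrite('pics/k.png',np.hstack([cv2.resize(a,(360,270),interpolation=2),cv2.resize(b,(396,270),interpolation=2)]))"
```

```text
[ 0.446  -0.0282  0.2049] yaw 76.45703542420891 [-2.200e-01  1.130e-01  1.832e+00  1.000e-03  1.195e+00  1.600e-02]
lid_handle scene [277.5 167.3] 0.86 z.081: [ 0.7066 -0.2508] z.07: [ 0.7172 -0.2634]
lid_handle top [260.8 196.1] 0.61 z.081: [ 0.5676 -0.0396] z.07: [ 0.5687 -0.039 ]
   tri [ 0.5461 -0.0513  0.2214]
lid_hinge scene [263.5 206.2] 0.62 z.081: [ 0.6    -0.0643] z.07: [ 0.6093 -0.0746]
lid_hinge wrist [493.3 204.4] 0.59 z.081: [ 0.5975 -0.0616] z.07: [ 0.6023 -0.0656]
   tri [ 0.5955 -0.0596  0.0851]
rack_handle scene [279.1 202.9] 0.84 z.081: [ 0.5783 -0.1022] z.07: [ 0.5873 -0.1131]
rack_handle top [265.8 207.1] 0.75 z.081: [ 0.5417 -0.0514] z.07: [ 0.5426 -0.0509]
   tri [ 0.5378 -0.0534  0.1215]
egg_1 scene [293.1 225.6] 0.64 z.081: [ 0.4851 -0.0433] z.07: [ 0.493  -0.0534]
egg_1 top [253.  216.2] 0.65 z.081: [ 0.5205 -0.0217] z.07: [ 0.5212 -0.0209]
egg_1 wrist [440.4 205.9] 0.96 z.081: [ 0.5573 -0.0531] z.07: [ 0.5606 -0.0569]
   tri [ 0.5192 -0.0383  0.0907]
0.084752939481111 0.0 [0.34232094 0.4419709  0.42798448]
```

View pics/k.png

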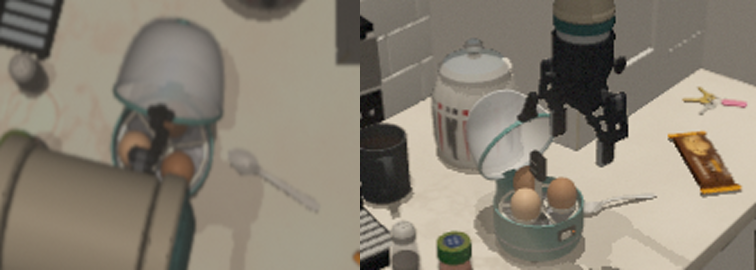

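The lid is released at about 65° and stays put. The open finger faces the handle bar. I'll push it along tool +y.

{"name": "apply_moves", "arguments": {
  "deltas": [85,0,15,0,0.5,85,0,26,0,0.5,85,0,33,0,0.5,85,0,39,0,0.5,85,0,45,0,0.5,85,0,51,0,0.5,85,0,57,0,0.5,85,0,63,0,0.5,85,0,69,0,0.5,85,0,75,0,0.5,85,0,80,0,0.5,85,0,80,0,0.5]
}}

```text
clock: 11.82
position: [0.5314, -0.0491, 0.2132]
ee_rot: [0.009, 0.787, 0.616, 0.007]
contact_force: [-3.2, 0.6, 32.1]
width: 0.0851
gripper_force: 16.5
```

```bash
python3 d.py m lid_handle lid_hinge; python3 -c "
from h import *
s=get_state();print(s['width'],s['gripper_force'],s['contact_force'])"
```

```text
[ 0.5314 -0.0491  0.2132] yaw 76.11288373824658 [-0.222  0.225  1.667 -0.     1.227  0.02 ]
lid_handle wrist [468.9 336.4] 0.79 z.081: [ 0.665  -0.2111] z.07: [ 0.6691 -0.2195]
lid_hinge scene [262.5 209.2] 0.78 z.081: [ 0.5926 -0.0518] z.07: [ 0.6018 -0.062 ]
lid_hinge wrist [373.7 197.1] 0.66 z.081: [ 0.6002 -0.0604] z.07: [ 0.602  -0.0636]
   tri [ 0.6026 -0.0636  0.071 ]
0.08526020690902943 16.04801797773689 [-3.05985879e+00  2.41109845e-02  3.04083843e+01]
```

The tool reads about 30 N upwards, so the bar's end is lodged under the gripper's body. I'll raise and back off a little, then look.

{"name": "apply_moves", "arguments": {
  "deltas": [85,0,-3,-8,0,85,0,-6,-14,0,85,0,-8,-20,0,85,0,-8,-22,0,85,0,-8,-22,0]
}}

```text
clock: 12.68
position: [0.5156, -0.0452, 0.2261]
ee_rot: [-0.0, 0.787, 0.616, -0.0]
contact_force: [-1.2, -0.4, 0.3]
width: 0.085
gripper_force: 0.0
```

```bash
python3 d.py n lid_handle lid_hinge; python3 -c "
from h import *
s=get_state();print(s['width'],s['gripper_force'],s['contact_force'])
b=cv2.imread('pics/n_scene.png')[110:260,180:400];a=cv2.imread('pics/n_wrist.png')
cv2.imwrite('pics/n.png',np.hstack([cv2.resize(a,(400,300),interpolation=2),cv2.resize(b,(400,300),interpolation=2)]))"
```

```text
[ 0.5156 -0.0452  0.2261] yaw 76.1091312230743 [-0.222  0.204  1.661 -0.     1.277  0.021]
lid_handle scene [261.7 156. ] 0.73 z.081: [ 0.7911 -0.2765] z.07: [ 0.8028 -0.2894]
lid_handle wrist [493.7 318.7] 0.9 z.081: [ 0.6733 -0.2005] z.07: [ 0.6779 -0.2083]
   tri [ 0.5989 -0.067   0.2297]
lid_hinge scene [263.8 209.9] 0.8 z.081: [ 0.5878 -0.0514] z.07: [ 0.597  -0.0616]
lid_hinge wrist [400.  193.9] 0.87 z.081: [ 0.6034 -0.0618] z.07: [ 0.6056 -0.065 ]
   tri [ 0.6063 -0.0692  0.064 ]
0.08508279338695285 0.0 [ 0.21751999 -0.17525117 -0.03096198]
```

View pics/n.png

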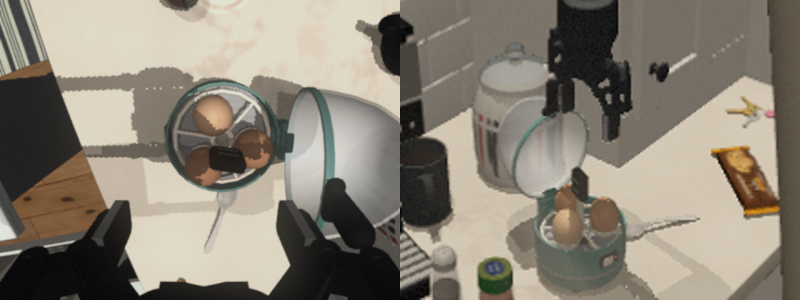

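The wrist view shows the eggs and rack centred at about (220,135) in the half-scale image, with the lid rim nearly edge-on at (320,140). The lid is close to upright, and the body is now free of it. I'll fit the teal rim circle to measure the angle.

```bash
cat > lid.py <<'E'
from h import *
from scipy.optimize import least_squares
def mask(f):
    h=cv2.cvtColor(f,cv2.COLOR_RGB2HSV); m=((h[...,0]>72)&(h[...,0]<102)&(h[...,1]>70)&(h[...,2]>35)).astype(np.uint8)
    return cv2.GaussianBlur(cv2.distanceTransform(1-m,cv2.DIST_L2,5),(3,3),0),m
t=np.linspace(0,2*np.pi,120,endpoint=False)
def pts(th,dx,dy,yaw,z=.003,r=.0640):
    x=-.070-r*np.cos(t); y=r*np.sin(t)          # lid frame, rel hinge
    X=np.stack([x*np.cos(th)+z*np.sin(th), y, -x*np.sin(th)+z*np.cos(th)],1)
    X[:,0]+=.070; X[:,2]+=.072
    c,s=np.cos(yaw),np.sin(yaw)
    return np.stack([.536+dx+c*X[:,0]-s*X[:,1], -.049+dy+s*X[:,0]+c*X[:,1], X[:,2]],1)
ims={n:get_image(n) for n in("scene","wrist")}
D={n:mask(i["frame"]) for n,i in ims.items()}
def res(p,names=("scene","wrist")):
    out=[]
    for n in names:
        i=ims[n]; d=D[n][0]
        for P in (pts(*p), pts(0,p[1],p[2],p[3],z=0.0)):
            uv=np.array([proj(i,X) for X in P]); 
            v=cv2.remap(d.astype(np.float32),uv[:,0].astype(np.float32)[None],uv[:,1].astype(np.float32)[None],1,borderMode=cv2.BORDER_CONSTANT,borderValue=6)[0]
            out.append(np.minimum(v,8))
    return np.concatenate(out+[np.array([p[1],p[2]])*1500,[(p[3]+.2290)*100]])
if __name__=="__main__":
  for names in(("scene","wrist"),("scene",),("wrist",)):
    best=min((least_squares(res,[np.radians(a),0,0,-.229],args=(names,),loss="soft_l1",diff_step=1e-3,x_scale=[.05,.003,.003,.03]) for a in(78,86,94)),key=lambda r:r.cost)
    print(names,np.degrees(best.x[0]),best.x[1:3],np.degrees(best.x[3]),best.cost)
    if len(names)==2:
        p=best.x
        for n,i in ims.items():
            f=cv2.cvtColor(i["frame"],cv2.COLOR_RGB2BGR)
            for P in (pts(*p),pts(0,*p[1:],z=0)):
                for X in P: u=proj(i,X); cv2.circle(f,(int(u[0]),int(u[1])),0,(0,0,255),-1)
            ims[n]["o"]=f
  a=ims["wrist"]["o"][80:360,200:560]; b=ims["scene"]["o"][130:270,210:350]
  cv2.imwrite("pics/lid.png",np.hstack([cv2.resize(a,(400,311)),cv2.resize(b,(311,311),interpolation=2)]))
E
python3 lid.py
```

```text
('scene', 'wrist') 84.7107714068164 [-1.88689799e-17 -8.70581354e-05] -3.9367745613873453 3216.0162310512333
('scene',) 83.92101537135639 [0. 0.] -13.11978735325218 1594.2641433869837
('wrist',) 115.2463786045154 [8.22934301e-20 0.00000000e+00] -15.634478426673386 1634.15010630421
```

View pics/lid.png

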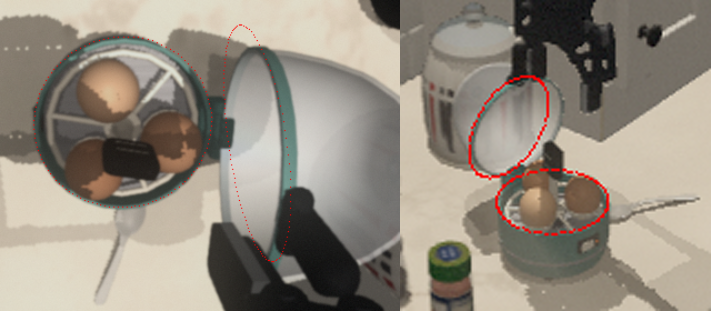

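```bash
cat > l2.py <<'E'
import lid
from lid import *
h=cv2.cvtColor(ims["wrist"]["frame"],cv2.COLOR_RGB2HSV); print("hsv",h[215,459:464].tolist(), [int(D[n][1].sum()) for n in D])
toP=lambda c,s,o:(o[0]+c[0]/s,o[1]+c[1]/s)
W=[toP(c,400/360,(200,80)) for c in((285,90),(293,130),(296,165),(232,70),(224,110),(221,150),(225,195),(255,46))]
S=[toP((c[0]-400,c[1]),311/140,(210,130)) for c in((541,77),(562,107),(556,135),(471,155),(478,120),(500,92),(490,178))]
def r2(p,use):
    out=[]
    for n,L in(("wrist",W),("scene",S)):
        if n not in use: continue
        P=pts(p[0],p[1],p[2],np.radians(-13.1),z=.002,r=.0652); uv=np.array([proj(ims[n],X) for X in P])
        for q in L: out.append(np.min(np.linalg.norm(uv-q,axis=1)))
    return np.array(out+[p[1]*500,p[2]*500])
for use in(("wrist","scene"),("wrist",),("scene",)):
    print(use,[(a,round(min(float((r2([np.radians(a),dx,dy],use)**2).sum()) for dx in(-.003,0,.003) for dy in(-.003,0,.003)),1)) for a in range(74,100,2)])
E
python3 l2.py
```

```text
hsv [[81, 63, 142], [83, 62, 140], [82, 63, 142], [83, 64, 135], [82, 62, 139]] [3644, 73]
('wrist', 'scene') [(74, 6503.8), (76, 4064.8), (78, 2229.5), (80, 987.3), (82, 306.6), (84, 133.0), (86, 91.0), (88, 205.6), (90, 757.9), (92, 1685.1), (94, 2919.0), (96, 4409.7), (98, 6058.7)]
('wrist',) [(74, 6418.2), (76, 4014.0), (78, 2201.6), (80, 971.7), (82, 294.2), (84, 116.5), (86, 81.6), (88, 182.7), (90, 725.4), (92, 1639.0), (94, 2854.7), (96, 4324.4), (98, 5950.4)]
('scene',) [(74, 68.9), (76, 38.2), (78, 19.7), (80, 11.7), (82, 6.1), (84, 7.4), (86, 11.2), (88, 18.9), (90, 32.3), (92, 49.0), (94, 68.8), (96, 89.8), (98, 112.7)]
```

The lid is at about 85°. I'll raise slightly and push gently, aiming just short of 90°.

{"name": "apply_moves", "arguments": {
  "deltas": [85,0,8,-4,0.5,85,0,14,-5,0.5,85,0,18,-5,0.5,85,0,22,-5,0.5,85,0,25,-5,0.5,85,0,28,-5,0.5,85,0,31,-5,0.5,85,0,31,-5,0.5]
}}

```text
clock: 14.0
position: [0.5465, -0.0529, 0.2312]
ee_rot: [0.0, 0.79, 0.613, 0.0]
contact_force: [-0.3, 0.2, 0.5]
width: 0.0848
gripper_force: 0.1
```

```bash
sed -i 's/>70)&(h\[...,2\]>35/>45)\&(h[...,2]>35/' lid.py; cat > l3.py <<'E'
import sys
from lid import *
s=get_state();print(np.round(s['position'],4),s['contact_force'],s['gripper_force'])
def cost(n,a,dx,dy):
    i=ims[n]; P=pts(np.radians(a),dx,dy,np.radians(-13.1),z=.002,r=.0645)
    uv=np.array([proj(i,X) for X in P],np.float32); v=cv2.remap(D[n][0].astype(np.float32),uv[:,0][None],uv[:,1][None],1,borderMode=cv2.BORDER_CONSTANT,borderValue=6)[0]
    return np.minimum(v,5).mean()
A=np.arange(76,102,1.)
for n in ims:
    c=[min(cost(n,a,dx,dy)+.1*(abs(dx)+abs(dy))/.002 for dx in(-.002,0,.002) for dy in(-.002,0,.002)) for a in A]
    print(n,"best",A[int(np.argmin(c))],np.round(c,2))
cv2.imwrite(f"pics/{sys.argv[1]}.png",cv2.cvtColor(np.hstack([cv2.resize(ims["wrist"]["frame"],(400,300)),cv2.resize(ims["scene"]["frame"][110:260,180:380],(400,300),interpolation=2)]),cv2.COLOR_RGB2BGR))
E
python3 l3.py p; python3 d.py p2 lid_handle
```

```text
[ 0.5463 -0.0529  0.2311] [-0.35445289 -0.00977742 -0.4821333 ] 0.0
scene best 90.0 [4.56 4.57 4.57 4.57 4.55 4.48 4.39 4.29 4.19 4.08 3.99 3.89 3.82 3.77
 3.77 3.81 3.88 3.95 4.02 4.11 4.19 4.28 4.36 4.45 4.54 4.58]
wrist best 89.0 [4.5  4.5  4.53 4.57 4.62 4.71 4.72 4.73 4.73 4.73 4.74 4.36 3.98 3.85
 3.88 3.94 4.13 4.65 4.75 4.75 4.75 4.75 4.76 4.76 4.76 4.76]
[ 0.5463 -0.0529  0.2311] yaw 75.60067335216412 [-0.223  0.247  1.59  -0.     1.304  0.028]
lid_handle scene [257.6 152.4] 0.65 z.081: [ 0.8173 -0.2869] z.07: [ 0.8292 -0.3   ]
lid_handle wrist [449.3 308.2] 0.74 z.081: [ 0.6647 -0.1907] z.07: [ 0.6679 -0.1978]
   tri [ 0.6105 -0.0642  0.237 ]
```

By the handle and rim estimates the lid is at about 89°. I'll leave it there, retreat, and turn so that the wrist camera faces forward, away from the lid.

{"name": "apply_moves", "arguments": {
  "deltas": [85,0,-12,0,0,85,0,-30,0,0,85,0,-45,0,-7,85,0,-50,-5,-14,85,0,-50,-10,-21,85,0,-50,-15,-28,85,0,-50,-20,-35,85,0,-50,-20,-42,85,0,-50,-20,-49,85,0,-50,-20,-56,85,0,-50,-20,-63,85,0,-50,-20,-70]
}}

```text
clock: 15.4
position: [0.4963, -0.04, 0.2513]
ee_rot: [-0.0, 0.293, 0.956, -0.0]
contact_force: [-0.0, 0.8, 0.5]
width: 0.0851
gripper_force: 0.0
```

{"name": "apply_moves", "arguments": {
  "deltas": [70,0,0,0,-7,60,0,0,0,-7,60,0,0,0,-7]
}}

```text
clock: 15.65
position: [0.4966, -0.0401, 0.2513]
ee_rot: [-0.0, 0.238, 0.971, -0.0]
contact_force: [-0.0, 0.1, 0.0]
width: 0.06
gripper_force: 0.0
```

```bash
python3 d.py q rack_handle egg_1 cup_1 lid_handle cooker_rim; python3 -c "
from h import *
w=get_image('wrist')
for z in(.09,):
  for e in find_in('egg_1',w): print('egg',np.round(e['point'],1),round(e['score'],2),np.round(atz(w,e['point'],.085),4))
for z in (.135,.148):
  for e in find_in('rack_handle',w)[:2]: print('rh',np.round(e['point'],1),np.round(atz(w,e['point'],z),4))
b=cv2.imread('pics/q_scene.png')[120:240,200:360];a=cv2.imread('pics/q_wrist.png')
cv2.imwrite('pics/q.png',np.hstack([cv2.resize(a,(560,420)),cv2.resize(b,(240,180),interpolation=2)[:,:] if 0 else cv2.copyMakeBorder(cv2.resize(b,(240,180),interpolation=2),0,240,0,0,0)]))"
```

```text
[ 0.4966 -0.0401  0.2513] yaw 152.42750254213672 [-0.22   0.158  1.655 -0.     1.328 -1.31 ]
rack_handle scene [279.7 201.9] 0.92 z.081: [ 0.5802 -0.107 ] z.07: [ 0.5892 -0.1179]
rack_handle wrist [294.9 263. ] 0.65 z.081: [ 0.5613 -0.0633] z.07: [ 0.5654 -0.0652]
   tri [ 0.5397 -0.0553  0.1235]
egg_1 scene [269.4 230.3] 0.68 z.081: [0.5179 0.0086] z.07: [ 0.5262 -0.0009]
egg_1 wrist [263.3 208. ] 0.63 z.081: [ 0.5021 -0.0636] z.07: [ 0.5045 -0.0654]
   tri [ 0.5377 -0.0568  0.0329]
cup_1 scene [272.6 234.9] 0.75 z.081: [0.4996 0.0183] z.07: [0.5076 0.0089]
cup_1 wrist [263.1 206.8] 0.96 z.081: [ 0.5011 -0.0632] z.07: [ 0.5035 -0.0651]
   tri [ 0.5378 -0.0628  0.0149]
lid_handle scene [259.6 153.8] 0.63 z.081: [ 0.8061 -0.2836] z.07: [ 0.8179 -0.2967]
lid_handle top [271.6 163.5] 0.82 z.081: [ 0.6449 -0.0645] z.07: [ 0.6467 -0.0642]
   tri [ 0.614  -0.0703  0.2278]
cooker_rim scene [279.4 224.1] 0.9 z.081: [ 0.5156 -0.0271] z.07: [ 0.5239 -0.037 ]
cooker_rim wrist [294.2 229.3] 0.61 z.081: [ 0.5318 -0.049 ] z.07: [ 0.5351 -0.0504]
   tri [ 0.5393 -0.0535  0.0568]
egg [262.8 218.9] 0.97 [ 0.51   -0.0679  0.085 ]
egg [326.9 212.1] 0.94 [ 0.5296 -0.0167  0.085 ]
egg [308.4 272.4] 0.57 [ 0.5739 -0.056   0.085 ]
egg [190.7 238.7] 0.37 [ 0.4971 -0.1328  0.085 ]
rh [ 23.5 265.3] [ 0.4426 -0.2436  0.135 ]
rh [294.6 235.9] [ 0.5173 -0.0426  0.135 ]
rh [ 23.5 265.3] [ 0.4417 -0.2307  0.148 ]
rh [294.6 235.9] [ 0.5123 -0.0405  0.148 ]
```

View pics/q.png

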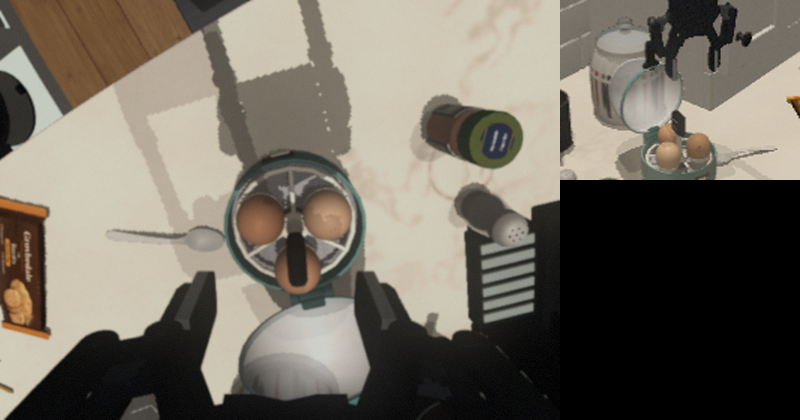

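The wrist view shows eggs at (262,219), (327,212) and (297,270), with the handle blade running from (295,235) to (298,287) towards the hinge-side egg. The lid stands up behind. I'll fit the handle box numerically.

```bash
cat > r.py <<'E'
from h import *
from itertools import product
w=get_image("wrist"); s=get_state()
g=w["frame"].max(2); 
roi=np.zeros(g.shape,np.uint8); roi[215:300,270:325]=1
m=((g<60)&(roi>0)).astype(np.uint8)
n,l,stt,_=cv2.connectedComponentsWithStats(m); k=1+np.argmax(stt[1:,4]); m=(l==k).astype(np.uint8); print("dark",stt[k])
for row in range(220,300,8): c=np.where(m[row])[0]; print(row,(c.min(),c.max()) if len(c) else None, end=" ")
print()
def box(x,y,yaw):
    c,sn=np.cos(yaw),np.sin(yaw)
    P=[proj(w,[x+c*a-sn*b,y+sn*a+c*b,z]) for a,b,z in product((-.016,.016),(-.007,.007),(.111,.148))]
    q=np.zeros_like(m); cv2.fillConvexPoly(q,cv2.convexHull(np.round(np.array(P)*16).astype(np.int32)),1,shift=4); return q
best=[]
for x in np.arange(.528,.549,.001):
  for y in np.arange(-.058,-.040,.001):
    for a in range(-36,6,2):
      q=box(x,y,np.radians(a)); best.append(((q&m).sum()/(q|m).sum(),x,y,a))
best.sort(reverse=True)
for b in best[:8]: print(np.round(b,3))
x,y,a=np.mean([b[1:] for b in best[:8]],0); M=rot(s["ee_rot"]); print("tool delta",1000*M.T@(np.array([x,y,.137])-s["position"]), x,y,a)
E
python3 r.py
```

```text
dark [284 231  22  54 938]
220 None 228 None 236 (np.int64(288), np.int64(301)) 244 (np.int64(284), np.int64(303)) 252 (np.int64(286), np.int64(305)) 260 (np.int64(287), np.int64(305)) 268 (np.int64(288), np.int64(305)) 276 (np.int64(289), np.int64(305)) 284 (np.int64(292), np.int64(301)) 292 None 
[  0.75    0.536  -0.052 -26.   ]
[  0.745   0.532  -0.05  -26.   ]
[  0.745   0.535  -0.051 -24.   ]
[  0.744   0.534  -0.051 -26.   ]
[  0.743   0.533  -0.05  -24.   ]
[  0.743   0.534  -0.05  -26.   ]
[  0.742   0.537  -0.051 -22.   ]
[  0.742   0.536  -0.05  -20.   ]
tool delta [-37.85032695   7.96937618 114.30297437] 0.5346250000000001 -0.050624999999999996 -24.25
```

{"name": "apply_moves", "arguments": {
  "deltas": [50,-15,3,0,-4,50,-30,6,0,-7,50,-38,8,10,-7,50,-38,8,40,-7,50,-38,8,70,-7,50,-38,8,95,-7,50,-38,8,110,-7,50,-38,8,118,-7,50,-38,8,118,-7,50,-38,8,118,-7]
}}

```text
clock: 17.63
position: [0.5349, -0.0507, 0.1332]
ee_rot: [-0.0, 0.177, 0.984, -0.0]
contact_force: [-0.1, 0.1, 1.2]
width: 0.05
gripper_force: 0.0
```

```bash
cat > v.py <<'E'
from h import *
w=get_image("wrist"); s=get_state(); M=rot(s["ee_rot"]); print(np.round(s["position"],4),np.degrees(np.arctan2(M[1,0],M[0,0])),s["width"],np.round(s["contact_force"],1))
for q in("rack_handle",):
    for e in place_of(q,w)[:2]: p=atz(w,e["point"],.135); print(q,np.round(e["point"],1),round(e["score"],2),"tool",np.round(1000*M.T@(p-s["position"]),1))
print("tcp px",proj(w,np.array(s["position"])), "jaw line",proj(w,s["position"]+M[:,1]*.025),proj(w,s["position"]-M[:,1]*.025))
for e in find_in("egg_1",w): p=atz(w,e["point"],.085); print("egg",np.round(e["point"],1),round(e["score"],2),np.round(1000*M.T@(p-s["position"]),1))
cv2.imwrite("pics/v.png",cv2.cvtColor(w["frame"],cv2.COLOR_RGB2BGR))
E
python3 v.py
```

```text
[ 0.5355 -0.0508  0.134 ] 159.57919211313768 0.04993193363580534 [ 0.7 -0.2 -0.2]
rack_handle [286.8 307.4] 0.74 tool [ 0.2  0.7 -1. ]
tcp px [284.92821319 306.36726111] jaw line [347.11521019 306.05913633] [222.72880282 306.11448096]
egg [233.3 219.9] 0.78 [ 19.1 -26.3  49. ]
egg [265.6 305.2] 0.61 [-31.6 -10.8  49.1]
egg [341.6 227.1] 0.61 [15.1 29.1 49. ]
```

The jaws are centred on the handle, within 1 mm and about 3°. I'll close now.

{"name": "apply_moves", "arguments": {
  "deltas": [35,0,0,0,0,25,0,0,0,0,20,0,0,0,0,17,0,0,0,0,14,0,0,0,0,10,0,0,0,0,5,0,0,0,0,5,0,0,0,0,5,0,0,0,0],
  "squeeze": 40
}}

```text
clock: 18.53
position: [0.5349, -0.0506, 0.1336]
ee_rot: [0.0, 0.177, 0.984, -0.0]
contact_force: [-0.5, 0.1, 4.0]
width: 0.0132
gripper_force: 39.0
```

{"name": "apply_moves", "arguments": {
  "deltas": [5,0,0,-1,0,5,0,0,-3,0,5,0,0,-5,0,5,0,0,-8,0,5,0,0,-11,0,5,0,0,-15,0,5,0,0,-15,0]
}}

```text
clock: 19.12
position: [0.5354, -0.0508, 0.1492]
ee_rot: [0.001, 0.177, 0.984, -0.0]
contact_force: [-0.3, -0.8, -2.9]
width: 0.0132
gripper_force: 38.8
```

```bash
python3 v.py; python3 -c "
from h import *
s=get_state();print(s['width'],s['gripper_force'],s['contact_force'],s['moment'])"
```

```text
[ 0.5352 -0.0508  0.1489] 159.5992778862407 0.01335707007859262 [ 0.6  0.7 -3.6]
rack_handle [283.1 309.1] 0.6 tool [-12.1  -0.7  13.9]
tcp px [284.6136409  303.31980608] jaw line [346.48975113 303.02598808] [222.72368424 303.0767091 ]
egg [339.9 224.1] 0.96 [ 9.9 30.9 63.8]
egg [232.2 221.5] 0.71 [ 11.4 -29.2  63.8]
0.013526533303832897 38.79672825336456 [-0.21464449  0.17266062 -2.9594594 ] [-0.04506308 -0.0161346   0.00561876]
```

The weight of 2.9 N matches the rack with three eggs. I'll lift gently to about 7.5 cm above the rim.

{"name": "apply_moves", "arguments": {
  "deltas": [5,0,0,-2,0,5,0,0,-5,0,5,0,0,-10,0,5,0,0,-15,0,5,0,0,-20,0,5,0,0,-25,0,5,0,0,-30,0,5,0,0,-35,0,5,0,0,-40,0,5,0,0,-43,0,5,0,0,-45,0,5,0,0,-46,0]
}}

```text
clock: 20.27
position: [0.5349, -0.0507, 0.1947]
ee_rot: [0.0, 0.177, 0.984, -0.0]
contact_force: [-0.4, -0.1, -2.5]
width: 0.0133
gripper_force: 38.8
```

{"name": "apply_moves", "arguments": {
  "deltas": [5,0,0,-2,0,5,0,0,-5,0,5,0,0,-10,0,5,0,0,-15,0,5,0,0,-20,0,5,0,0,-25,0,5,0,0,-30,0,5,0,0,-34,0,5,0,0,-37,0,5,0,0,-39,0,5,0,0,-40,0,5,0,0,-40,0]
}}

```text
clock: 21.27
position: [0.5348, -0.0507, 0.2345]
ee_rot: [0.0, 0.177, 0.984, -0.0]
contact_force: [0.2, 0.0, -2.9]
width: 0.0137
gripper_force: 38.8
```

```bash
python3 d.py z rack_handle egg_rack lid_handle lid_hinge egg_1 cooker_rim; python3 -c "
from h import *
s=get_state();print(s['width'],s['gripper_force'],s['contact_force'],s['moment'],np.abs(s['qd']).max())
for n in('scene','wrist'):
  w=get_image(n); print(n,[(np.round(e['point']).tolist(),round(e['score'],2)) for e in find_in('egg_1',w)])
b=cv2.imread('pics/z_scene.png')[90:270,190:360];a=cv2.imread('pics/z_wrist.png')
cv2.imwrite('pics/zz.png',np.hstack([cv2.resize(a,(400,420)),cv2.resize(b,(397,420),interpolation=2)]))"
```

```text
[ 0.5348 -0.0507  0.2345] yaw 159.60247673621964 [-0.224  0.227  1.608 -0.     1.306 -1.439]
rack_handle scene [279.5 166.5] 0.74 z.081: [ 0.7051 -0.2583] z.07: [ 0.7157 -0.2711]
rack_handle wrist [285.3 191.5] 0.73 z.081: [ 0.531  -0.0488] z.07: [ 0.5334 -0.0497]
   tri [ 0.4976 -0.0262  0.2476]
egg_rack scene [276.7 197. ] 0.86 z.081: [ 0.6021 -0.121 ] z.07: [ 0.6114 -0.132 ]
egg_rack wrist [284.1 223. ] 0.63 z.081: [ 0.5557 -0.059 ] z.07: [ 0.5588 -0.0602]
   tri [ 0.5381 -0.0497  0.1396]
lid_handle scene [259.1 152. ] 0.72 z.081: [ 0.8154 -0.2919] z.07: [ 0.8274 -0.3051]
lid_handle wrist [287.1 191.9] 0.6 z.081: [ 0.5318 -0.0476] z.07: [ 0.5342 -0.0484]
   tri [ 0.5081 -0.0069  0.2854]
lid_hinge scene [263.2 208.4] 0.96 z.081: [ 0.5937 -0.0558] z.07: [ 0.6029 -0.0661]
lid_hinge wrist [287.3 222.2] 0.44 z.081: [ 0.5559 -0.0563] z.07: [ 0.5591 -0.0574]
   tri [ 0.5657 -0.047   0.0926]
egg_1 scene [289.8 191.5] 0.58 z.081: [ 0.5923 -0.1653] z.07: [ 0.6015 -0.177 ]
egg_1 top [248.1 216.4] 0.49 z.081: [ 0.52   -0.0103] z.07: [ 0.5207 -0.0094]
egg_1 wrist [239.7 203.6] 0.82 z.081: [ 0.5277 -0.0867] z.07: [ 0.5299 -0.0888]
   tri [ 0.5026 -0.0414  0.1835]
cooker_rim scene [280.4 222.9] 0.94 z.081: [ 0.517  -0.0327] z.07: [ 0.5253 -0.0427]
cooker_rim top [264.5 207.6] 0.59 z.081: [ 0.5406 -0.0483] z.07: [ 0.5414 -0.0479]
cooker_rim wrist [286.8 194.2] 0.77 z.081: [ 0.5335 -0.0485] z.07: [ 0.5359 -0.0493]
   tri [ 0.5382 -0.0503  0.0631]
0.013740816458688087 38.821114897727966 [ 0.31047995  0.25678201 -3.09246647] [ 0.05238522 -0.01870954  0.01693059] 0.001662149471853109
scene [([292.0, 181.0], 0.84), ([271.0, 186.0], 0.64)]
wrist [([340.0, 226.0], 0.73), ([231.0, 223.0], 0.67)]
```

View pics/zz.png

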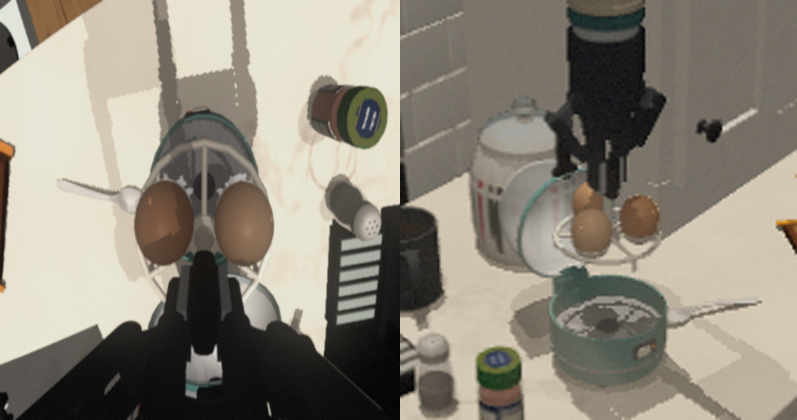

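The picture shows all three eggs in the rack, level over the empty cooker, with the lid upright behind it. The feet are about 7 cm above the rim, the centring is within a few millimetres, and nothing is moving.

```bash
python3 -c "
from rig import *
print(sign_off())"
```

```text
the job is handed in; nothing more can be done
None
```

The job is handed in: the lid stands at about 89–90°, and the arm is holding the rack still, with all three eggs, about 7 cm above the rim over the middle of the cooker; I left the salt shaker, spice jar, teaspoon and biscuit bar alone.

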